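# Mix a round flask on the sprung ring head of a bench mixer

### The job

Switch the flask mixer on by pulling its green knob out until it clicks at the end of its travel. Then take the amber round flask with the blue stopper by its neck, lift it from its cork ring, seat it upright in the mixer's sprung ring cradle, press it gently down until the cradle has sunk most of its travel, and keep it pressed for at least three seconds of mixing. Finish still gripping the flask by the neck and pressing it down, the knob still out, and leave the clear flask, the vial rack and the bottle where they are.

Things in the scene. Friction and masses are not known exactly. Their poses are not given: they have to be found in the camera images.
- mixer: Low blue-grey flask mixer, fixed to the bench: housing 160 (x) x 130 (y) x 64 mm high. Origin: centre of its underside, on the bench; its x points from the front face to the back, so the front face (with the green knob) is at x = -80 mm, z up. On top a low black display and a dial (up to 75 mm high) near the front, and behind them the sprung ring cradle, centred at x = +15 mm, y = 0. The shaking itself is not simulated.
- knob (a joint): Travel of the green push-pull switch knob, in m: 0 = pushed home (off), 0.016 = fully out (on). It slides straight out of the front face along the mixer's -x. It snaps to either end, with the hard point half way; about 5 N moves it.
- knob_grip (a point): Centre of the green knob's cap, a cylinder 26 mm in diameter and 20 mm long whose axis is the mixer's x at y = 0; 42 mm above the bench, and when pushed home 26 mm in front of the front face (16 mm of free thin stem, 12 mm in diameter, behind the cap). It moves with the knob. Can be pinched from above, fingers closing along the mixer's y.
- cradle (a joint): How far the sprung ring cradle is pressed down, in m: 0 = up, 0.012 = on its lower stop. About 4 N starts it moving and about 11 N takes it to the stop; the flask's weight alone does not sink it.
- cradle_ring (a point): Centre of the cradle's black rubber ring (middle of its thickness; ring 60 mm outside, 36 mm inside, 12 mm thick), 110 mm above the bench when up; moves down with it. With the amber flask seated in the ring the flask's underside is 2.5 mm below this point and its bulb centre 29.5 mm above.
- amber_flask: Stoppered 100 ml round-bottomed flask of amber glass, about 0.12 kg: round bulb 64 mm in diameter, thin neck 21 mm in diameter from 62 to 92 mm, wider neck (socket) 29 mm in diameter from 92 to 122 mm, blue stopper 31 mm in diameter from 123 to 136 mm above the underside. Origin: centre of its underside (lowest point of the bulb); z runs up its axis. It starts upright in a cork ring (82 mm across, 27 mm high, lying loose on the bench), its underside 17 mm above the bench.
- amber_bulb (a point): Centre of the amber flask's bulb, 32 mm above its underside.
- amber_neck (a point): Middle of the amber flask's wider neck, on its axis, 107 mm above its underside: the place to grip it.
- clear_flask: Bystander: a flask of the same size in clear glass with a white stopper, in another cork ring. Origin: centre of its underside.
- vial_rack: Bystander: blue rack of small vials, 86 x 128 x 42 mm high, loose. Origin: centre of its underside.
- bottle: Bystander: small bottle with a red cap, 56 mm in diameter, 105 mm high, loose. Origin: centre of its underside.

How it is judged:
By the outcome, as a careful person would: the job done as asked, in the order asked, and still so for the second after the job is handed in, while the arm keeps its last pose, push and grip.
It also fails if it takes over 54 s, if anything falls off the work surface, if the arm or the gripper's body presses on something with over 40 N, if the wrist force passes 120 N, or if a joint passes its speed limit or range.

### The arm

A 7-joint arm with a two-finger parallel gripper is mounted at the origin on the work surface. World frame = base frame: x ahead of the robot, y to its left, z up, the work surface at z = 0. Lengths are in m, angles in rad, forces in N, time in s.
With the tool pointing down it reaches from about 0.35 to 0.9 m from the base axis. Payload 7.2 kg.
Tool frame: the origin (TCP) lies at the very end of the fingers, on their centre line; the grasp point (between the pads) lies 19 mm behind it (env.grip_point_offset is the distance from the TCP to the grasp point, in m); z points along the fingers, y is the line along which they close (so a half turn about z gives the same grasp; the last joint's range is limited). The gripper opens to 88 mm and grips with 3 to 60 N. Pads are 20 mm wide; open, the fingers measure 115 mm over their backs; the gripper's body (75 mm by 178 mm) begins 61 mm behind the grasp point.
Start: joints at [1.078, 0.411, -0.013, 1.596, 0.006, 1.134, -0.082], TCP at [0.258, -0.569, 0.223] pointing down, gripper open.
Joint ranges: [-2.95, 2.95], [-0.29, 1.99], [-1.47, 1.44], [0.14, 2.54], [-1.03, 4.17], [0.13, 1.85], [-2.86, 2.86]. Speed limits (rad/s): [2.39, 2.39, 3.01, 3.01, 3.14, 3.14, 3.14].

### API

Orientations are given as [roll, pitch, yaw] about the fixed x, y, z axes, in that order (R = Rz(yaw) Ry(pitch) Rx(roll)).
In Python, from station import readout, optics, order, env gives the robot as it stands. The module is installed in compiled form; this text tells all that it offers.
- The arm moves only by the tool move_arm, never from a script. Its argument "plan" is a list of rows, each an object with "translation": the shift along the tool's x, y, z in cm, a list of three; "turn": the turn, a rotation vector about the tool's x, y, z in degrees, a list of three; "claw": the opening, from 0 (shut) to 1 (fully open). A call has 1 to 10 rows; each row is the pose to reach, as a shift and turn from the pose commanded when the call began, along the tool's axes at that moment; what a row does not reach only later rows make up. A row lasts 1/8 s, in which the tool goes at most 62.5 mm and 10.7 degrees, less where a joint would pass 70% of its speed; a pose out of reach is approached as far as the arm can. A call with a gripper value outside its range is refused whole. The fingers move at their own pace and stop on an object; "squeeze" is the grip in N (left out, the last holds). Time passes only in rows, so rows that repeat a pose let the fingers close. It gives the time, the measured TCP pose, the force, the opening and the grip force at its end, in the units of the state.
- readout.state(): the state, without advancing time (a new reading comes with each control period).
- optics.capture(name): name is "side" or "top"; returns a dict with "color" (400x640x3 uint8, blue, green, red), "range_z" (400x640 float32, m along the optical axis (not along the pixel's ray), 0 where there is no reading), "fx", "fy", "cx", "cy" (pixels), "position" and "rotation" of the camera in the world. Camera axes: x right, y down, z forward; pixel columns grow to the right and rows downward; lengths in m; the calibration is good to about 2 mm. A picture is of the moment at which its call begins.
- order.job_done(): hands the job in; it is judged then, once.
The state is a dict: "time_s": time; "joint_positions": joint angles; "qd": joint speeds; "joint_torque": joint torques, N m; "eef_pos": TCP position; "ee_rot": TCP orientation; "ft_force": force on the tool from outside, world axes, zero at the start; "moment": the same for the moment, N m; "width": opening from 0.0 (shut) to 1.0 (fully open); "grasp_force": force on a finger pad.
Only numpy, scipy, OpenCV 4.12 (cv2) and the standard library are available. Lean on these libraries where they do the work, as an engineer would, in place of code of your own. Each camera call takes 0.05 s, during which the arm holds its last target. There are 200 camera calls.

## Working session

There is one attempt and no reset: what is moved stays moved. The work goes in short steps, Python scripts to look and compute and a tool call to move; the robot and the scene stay as the last step left them, time stands still between calls to the robot, and variables do not carry over. Pictures are saved under pics/ and viewed, at most 10 in all, crops included, and the job is handed in when it is done.

Besides the shell and the picture viewer there is one more tool, called after "Call:" by a JSON object that holds its "name" and its "arguments". move_arm: Moves the arm, as the interface text tells. Its arguments: {"type":"object","properties":{"plan":{"type":"array","items":{"type":"object","properties":{"translation":{"type":"array","items":{"type":"number"}},"turn":{"type":"array","items":{"type":"number"}},"claw":{"type":"number"}}}},"squeeze":{"type":"number"}},"required":["plan"]}

```bash
mkdir -p pics
python3 - <<'E'
from station import readout, optics, env
import cv2, numpy as np
s=readout.state(); print({k:np.round(v,3) for k,v in s.items()}, env.grip_point_offset)
for n in("side","top"):
    c=optics.capture(n); cv2.imwrite(f"pics/{n}0.png",c["color"]); np.savez(f"{n}0.npz",**c)
    print(n,c["fx"],c["fy"],c["cx"],c["cy"],c["position"],np.round(c["rotation"],3).tolist())
E
```

```text
{'time_s': np.float64(0.0), 'joint_positions': array([ 1.078,  0.412, -0.013,  1.597,  0.006,  1.134, -0.082]), 'qd': array([ 0.   , -0.001,  0.   ,  0.   , -0.001, -0.001,  0.   ]), 'joint_torque': array([-1.0000e-03, -5.8795e+01,  6.4200e-01, -2.9108e+01, -5.4000e-02,
        1.8000e-02,  0.0000e+00]), 'eef_pos': array([ 0.257, -0.569,  0.222]), 'ee_rot': array([-3.14 ,  0.   ,  0.425]), 'ft_force': array([-0.052,  0.28 , -0.659]), 'moment': array([0.002, 0.001, 0.042]), 'grasp_force': np.float64(0.0), 'width': np.float64(1.002)} 0.0187
side 478.8301493870913 478.8301493870913 316.1927920468782 202.02847911495067 [0.04606865 0.56998249 0.61936208] [-2.132, -0.016, -2.37]
top 388.3055006995575 388.3055006995575 317.24203348910214 200.3408927181307 [0.37498605 0.01357776 1.01180617] [-2.92, -0.007, -1.64]
```

View pics/top0.png

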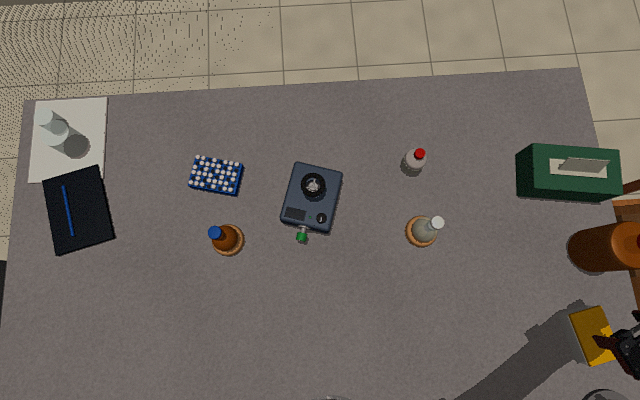

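View pics/side0.png

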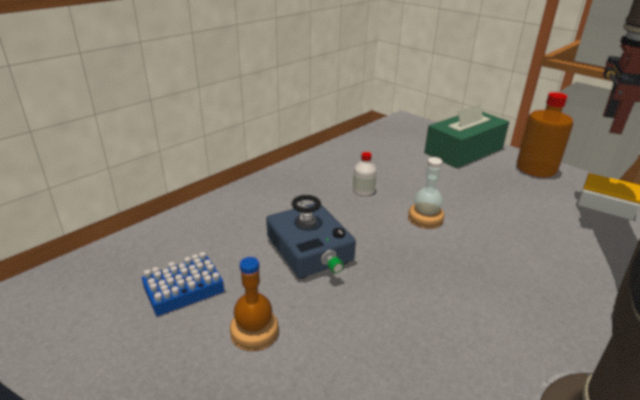

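The top view shows the knob at (302,237), the cradle ring at (313,186), and the amber flask with its stopper at (215,233). In the side view they are at (335,264), (306,203) and (250,265).

```bash
cat > h.py <<'E'
import numpy as np, cv2
from scipy.spatial.transform import Rotation as R
def rot(c): 
    r=np.array(c["rotation"]); return R.from_euler("xyz",r).as_matrix() if r.size==3 else r
def pix(c,u,v):
    d=np.array([(u-c["cx"])/c["fx"],(v-c["cy"])/c["fy"],1.]); return np.array(c["position"]),rot(c)@d
def plane(c,u,v,z):
    p,d=pix(c,u,v); return p+d*(z-p[2])/d[2]
def tri(a,ua,b,ub):
    p,d=pix(a,*ua);q,e=pix(b,*ub); t=np.linalg.lstsq(np.c_[d,-e],q-p,rcond=None)[0]
    x,y=p+t[0]*d,q+t[1]*e; return (x+y)/2,np.linalg.norm(x-y)
def mask(c,lo,hi,box):
    h=cv2.cvtColor(c["color"],cv2.COLOR_BGR2HSV); m=cv2.inRange(h,np.array(lo),np.array(hi))
    k=np.zeros_like(m);x0,y0,x1,y1=box;k[y0:y1,x0:x1]=255; return m&k
def cen(m):
    n,l,s,ce=cv2.connectedComponentsWithStats(m); i=1+np.argmax(s[1:,4]); return ce[i],s[i],l==i
def pts(c,m):
    v,u=np.nonzero(m&(c["range_z"]>0)); z=c["range_z"][v,u]
    d=np.c_[(u-c["cx"])/c["fx"],(v-c["cy"])/c["fy"],np.ones(len(u))]*z[:,None]
    return d@rot(c).T+np.array(c["position"])
E
python3 - <<'E'
from h import *
S=dict(np.load("side0.npz"));T=dict(np.load("top0.npz"))
np.set_printoptions(precision=4,suppress=True)
cs={"knob":((45,100,40),(85,255,255),(320,250,350,285),(290,222,315,250)),
"stop":((100,120,60),(130,255,255),(235,250,270,280),(203,220,228,245)),
"ring":((0,0,0),(180,255,45),(285,190,325,216),(295,170,330,202)),
"cork":((8,60,120),(20,200,255),(225,300,285,352),(205,215,250,262)),
"amber":((3,150,30),(20,255,255),(225,270,285,352),(205,215,250,262))}
for n,(lo,hi,bs,bt) in cs.items():
    a,sa,la=cen(mask(S,lo,hi,bs));b,sb,lb=cen(mask(T,lo,hi,bt))
    print(n,a,sa,b,sb,*tri(S,a,T,b))
    for c,l in((S,la),(T,lb)):
        p=pts(c,l); print("   depth",np.median(p,0),p.min(0),p.max(0),len(p))
# housing top from depth
for c in (T,S):
    P=pts(c,np.ones((400,640),bool)); 
    k=P[(P[:,2]>.058)&(P[:,2]<.068)&(P[:,0]>.25)&(P[:,0]<.6)&(abs(P[:,1])<.15)]
    r=cv2.minAreaRect((k[:,:2]*1000).astype(np.float32));print("top",r,len(k))
    k=P[(P[:,2]>.105)&(P[:,2]<.122)&(P[:,0]>.25)&(P[:,0]<.6)&(abs(P[:,1])<.15)]
    print("ring",k.min(0),k.max(0),cv2.minEnclosingCircle((k[:,:2]*1000).astype(np.float32)))
E
```

```text
knob [333.7869 262.1967] [327 256  16  15 122] [301.0886 236.3038] [296 232  11  10  79] [0.5031 0.0387 0.0468] 0.0014231389345568555
   depth [0.5028 0.0418 0.05  ] [ 0.4891 -0.0009  0.0167] [0.5264 0.0526 0.0552] 122
   depth [0.5019 0.0383 0.0517] [0.4902 0.0256 0.0434] [0.5139 0.0514 0.0568] 79
stop [248.9631 264.6885] [240 257  19  16 244] [214.0429 231.9786] [208 226  13  13 140] [0.5118 0.2289 0.1469] 0.0014699966658169598
   depth [0.5071 0.2312 0.151 ] [0.495  0.2145 0.1431] [0.5242 0.2435 0.1535] 243
   depth [0.5116 0.2282 0.152 ] [0.4979 0.2147 0.001 ] [0.5493 0.2789 0.1555] 140
ring [306.526  204.1561] [293 196  27  16 173] [313.2369 186.8907] [301 173  25  29 439] [0.6125 0.0013 0.1091] 0.003055775470947237
   depth [0.6084 0.0053 0.1131] [ 0.5858 -0.0221  0.1081] [0.6387 0.0299 0.1163] 171
   depth [ 0.6105 -0.0003  0.113 ] [ 0.5862 -0.0296  0.0583] [0.66   0.0309 0.1191] 437
cork [250.8298 334.4547] [229 313  50  38 717] [231.1869 242.8318] [214 225  28  30 107] [ 0.5105  0.2281 -0.0077] 0.013680588418090663
   depth [0.4914 0.2533 0.0213] [ 0.4697  0.1758 -0.0029] [0
[... 159 characters left out ...]
228.005  239.8083] [212 225  32  31 605] [0.5108 0.2241 0.045 ] 0.011057468358151433
   depth [0.4982 0.2396 0.0653] [0.4726 0.2044 0.0142] [0.54   0.2686 0.1377] 1625
   depth [0.5018 0.2155 0.0644] [0.4716 0.1879 0.0108] [0.5493 0.2653 0.145 ] 603
top ((570.5545043945312, 15.855094909667969), (130.87835693359375, 93.6532211303711), 74.9310531616211) 1431
ring [ 0.5877 -0.0223  0.109 ] [0.5997 0.0233 0.119 ] ((599.535400390625, 0.48766517639160156), 22.766685485839844)
top ((569.7192993164062, 16.953643798828125), (128.61143493652344, 95.79647064208984), 74.06971740722656) 1478
ring [ 0.5852 -0.0205  0.1051] [0.6    0.0255 0.1163] ((597.812255859375, 2.4888687133789062), 23.103321075439453)
```

Run:
```python
from h import *
S=dict(np.load("side0.npz"));T=dict(np.load("top0.npz"))
np.set_printoptions(precision=4,suppress=True)
for c in (T,S):
    P=pts(c,np.ones((400,640),bool)); 
    k=P[(P[:,2]>.058)&(P[:,2]<.068)&(P[:,0]>.45)&(P[:,0]<.72)&(abs(P[:,1])<.15)]
    r=cv2.minAreaRect((k[:,:2]*1000).astype(np.float32));print("top",r,len(k))
    k=P[(P[:,2]>.105)&(P[:,2]<.122)&(P[:,0]>.5)&(P[:,0]<.7)&(abs(P[:,1])<.06)]
    print("ring",k.min(0),k.max(0),cv2.minEnclosingCircle((k[:,:2]*1000).astype(np.float32)))
    k=P[(P[:,2]>.141)&(P[:,2]<.158)&(P[:,0]>.47)&(P[:,0]<.55)&(P[:,1]>.19)&(P[:,1]<.27)]
    print("stop",k.min(0),k.max(0),cv2.minEnclosingCircle((k[:,:2]*1000).astype(np.float32)))
    k=P[(P[:,2]>.016)&(P[:,2]<.04)&(P[:,0]>.44)&(P[:,0]<.58)&(P[:,1]>.15)&(P[:,1]<.3)]
    print("cork",k.min(0),k.max(0),cv2.minEnclosingCircle((k[:,:2]*1000).astype(np.float32)))
for box,b,z in (((295,168,330,204),(301,173,25,29),.112),):
    m=mask(T,(0,0,0),(180,255,60),box);a,s,l=cen(m);print(a,s,plane(T,s[0]+s[2]/2-.5,s[1]+s[3]/2-.5,z))
    print("rect",[plane(T,u,v,z) for u,v in((300.5,186),(326,186),(313,173.5))])
# housing mask: blue-grey rect in top view, projected on z=.064
m=mask(T,(95,60,30),(125,255,140),(270,150,350,245));a,s,l=cen(m);print(a,s)
cv2.imwrite("pics/crop.png",cv2.resize(np.hstack([T["color"][150:260,200:350],(m[150:260,200:350,None]//2+T["color"][150:260,200:350]//2)]),None,fx=2.6,fy=2.6,interpolation=0))
q=cv2.boxPoints(cv2.minAreaRect(cv2.findContours(l.astype(np.uint8),0,2)[0][0]));w=np.array([plane(T,*x,.064)[:2] for x in q]);print(w,np.linalg.norm(np.diff(w,axis=0),axis=1),np.degrees(np.arctan2(*np.diff(w,axis=0).T[::-1])))
```

```text
top ((602.162841796875, 5.840324401855469), (128.9736328125, 160.2210693359375), 72.20793151855469) 2535
ring [ 0.5877 -0.0283  0.1087] [0.6455 0.0298 0.1191] ((617.1442260742188, 1.175163984298706), 29.90938949584961)
stop [0.4962 0.2136 0.1424] [0.5253 0.2429 0.1555] ((511.5283508300781, 228.36778259277344), 15.416826248168945)
cork [0.4716 0.1879 0.0161] [0.5515 0.2668 0.029 ] ((511.4858703613281, 227.30685424804688), 40.03594207763672)
top ((601.681640625, 7.0960845947265625), (128.83656311035156, 161.07623291015625), 72.58564758300781) 2384
ring [ 0.5852 -0.026   0.1051] [0.6439 0.0316 0.1169] ((615.648193359375, 2.683619260787964), 30.61972999572754)
stop [0.495  0.2145 0.1411] [0.5264 0.2435 0.1535] ((510.36737060546875, 228.71441650390625), 16.263975143432617)
cork [0.4697 0.191  0.016 ] [0.5442 0.2684 0.0399] ((509.2601013183594, 228.95947265625), 40.140106201171875)
[313.5576 187.1749] [300 173  27  29 486] [0.6103 0.001  0.112 ]
rect [array([0.6148, 0.0307, 0.112 ]), array([ 0.6106, -0.0303,  0.112 ]), array([ 0.6438, -0.0013,  0.112 ])]
[313.3304 188.2291] [280 162  62  69 681]
[[ 0.5465  0.0905]
 [ 0.6978  0.0452]
 [ 0.6562 -0.0789]
 [ 0.5073 -0.0297]] [0.1579 0.1309 0.1568] [ -16.6423 -108.5229  161.7275]
```

View pics/crop.png

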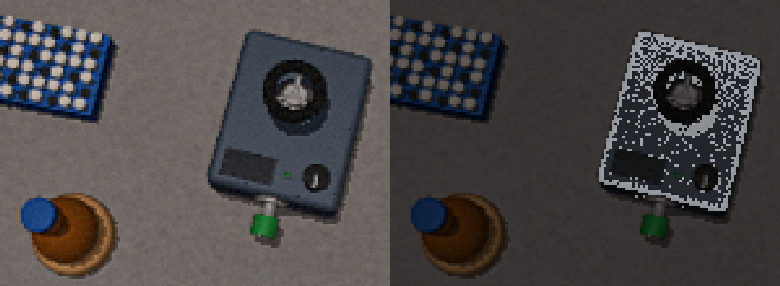

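```bash
cat > go.py <<'E'
import sys
from h import *
from station import readout
x,y,z,yaw=map(float,sys.argv[1:5]); s=readout.state()
A=R.from_euler("xyz",s["ee_rot"]); B=R.from_euler("xyz",[np.pi,0,np.radians(yaw)])
print(np.round(s["eef_pos"],4),np.round(s["ee_rot"],4),"t",s["time_s"],"F",np.round(s["ft_force"],1),"w",s["width"],s["grasp_force"])
print("shift cm",np.round(A.inv().apply(np.array([x,y,z])-s["eef_pos"])*100,2),"turn",np.round(np.degrees((A.inv()*B).as_rotvec()),2))
E
python3 go.py .501 .0385 .20 -17.6
```

```text
[ 0.2574 -0.569   0.2219] [-3.1402e+00  1.0000e-04  4.2480e-01] t 0.1 F [ 0.4 -0.5 -0.5] w 1.0009051980729693 0.0
shift cm [ 47.24 -45.31   2.25] turn [-8.000e-02  4.000e-02  4.194e+01]
```

Call:
{"name": "move_arm", "arguments": {"plan": [{"translation": [4.7,-4.5,0],"turn": [0,0,4],"claw": 0.7},{"translation": [9.4,-9,0],"turn": [0,0,8],"claw": 0.7},{"translation": [14.2,-13.6,0],"turn": [0,0,12.5],"claw": 0.7},{"translation": [19,-18.1,0],"turn": [0,0,17],"claw": 0.7},{"translation": [23.6,-22.6,0],"turn": [0,0,21],"claw": 0.7},{"translation": [28.3,-27.2,0],"turn": [0,0,25],"claw": 0.7},{"translation": [33,-31.7,0],"turn": [0,0,29],"claw": 0.7},{"translation": [37.8,-36.2,0],"turn": [0,0,33.5],"claw": 0.7},{"translation": [42.5,-40.8,1],"turn": [0,0,38],"claw": 0.7},{"translation": [47.2,-45.3,2.2],"turn": [0,0,42],"claw": 0.7}]}}

```text
time_s: 1.35
eef_pos: [0.4902, 0.0114, 0.2056]
ee_rot: [-3.142, -0.001, -0.311]
ft_force: [0.5, 0.3, -0.1]
width: 0.7
grasp_force: 0.0
```

```bash
python3 go.py .501 .0385 .10 -17.6
```

```text
[0.4902 0.0114 0.2056] [-3.1415e+00 -8.0000e-04 -3.1100e-01] t 1.35 F [ 0.5  0.3 -0.1] w 0.7003248722953731 0.0
shift cm [ 0.19 -2.91 10.56] turn [-0.   -0.05 -0.22]
```

Call:
{"name": "move_arm", "arguments": {"plan": [{"translation": [0,0,0],"turn": [0,0,0],"claw": 0.7},{"translation": [0,0,0],"turn": [0,0,0],"claw": 0.7},{"translation": [0,0,0],"turn": [0,0,0],"claw": 0.7}]}}

```text
time_s: 1.72
eef_pos: [0.4893, 0.0078, 0.2056]
ee_rot: [3.141, -0.0, -0.31]
ft_force: [-0.1, -0.7, -0.8]
width: 0.701
grasp_force: 0.0
```

```bash
python3 go.py .501 .0385 .10 -17.6
```

```text
[0.4893 0.0078 0.2056] [ 3.1409 -0.     -0.3104] t 1.725 F [-0.1 -0.7 -0.8] w 0.7007747303338117 0.0
shift cm [ 0.18 -3.29 10.56] turn [ 0.04 -0.   -0.18]
```

Call:
{"name": "move_arm", "arguments": {"plan": [{"translation": [0.2,-3.3,2],"turn": [0,0,0],"claw": 0.7},{"translation": [0.2,-3.3,6],"turn": [0,0,0],"claw": 0.7},{"translation": [0.2,-3.3,10],"turn": [0,0,0],"claw": 0.7},{"translation": [0.2,-3.3,11],"turn": [0,0,0],"claw": 0.7},{"translation": [0.2,-3.3,11],"turn": [0,0,0],"claw": 0.7}]}}

```text
time_s: 2.35
eef_pos: [0.5016, 0.0395, 0.0959]
ee_rot: [3.141, 0.0, -0.31]
ft_force: [-0.1, -0.7, 0.2]
width: 0.7
grasp_force: 0.0
```

```bash
python3 go.py .501 .0385 .024 -17.6
python3 - <<'E'
from h import *
from station import optics
a=optics.capture("side")["color"][180:320,240:440];b=optics.capture("top")["color"][150:290,220:420]
cv2.imwrite("pics/k1.png",cv2.resize(np.hstack([a,b]),None,fx=2,fy=2))
E
```

```text
[0.5016 0.0395 0.0959] [ 3.1412e+00  3.0000e-04 -3.0960e-01] t 2.35 F [-0.1 -0.7  0.2] w 0.7000135059036207 0.0
shift cm [-0.03  0.11  7.2 ] turn [ 0.02  0.01 -0.14]
```

View pics/k1.png

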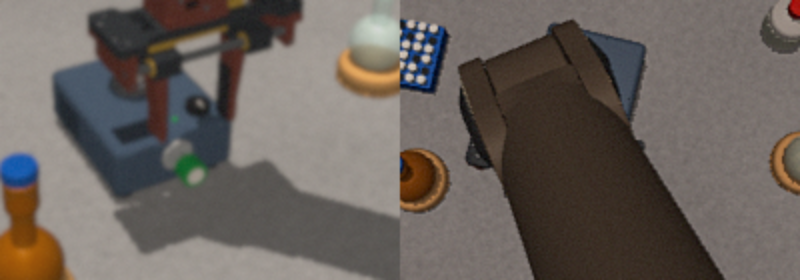

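The fingers (crop pixels 160,130 and 228,110) straddle the green knob (190,170) from above. I'll descend and grip it.

Call:
{"name": "move_arm", "arguments": {"plan": [{"translation": [-0.1,0.1,4],"turn": [0,0,0],"claw": 0.7},{"translation": [-0.1,0.1,7],"turn": [0,0,0],"claw": 0.7},{"translation": [-0.1,0.1,7],"turn": [0,0,0],"claw": 0.7},{"translation": [-0.1,0.1,7],"turn": [0,0,0],"claw": 0.1},{"translation": [-0.1,0.1,7],"turn": [0,0,0],"claw": 0.1},{"translation": [-0.1,0.1,7],"turn": [0,0,0],"claw": 0.1},{"translation": [-0.1,0.1,7],"turn": [0,0,0],"claw": 0.1},{"translation": [-0.1,0.1,7],"turn": [0,0,0],"claw": 0.1}], "squeeze": 25}}

```text
time_s: 3.45
eef_pos: [0.5003, 0.0386, 0.0261]
ee_rot: [3.14, -0.0, -0.309]
ft_force: [-1.1, -3.5, 5.0]
width: 0.294
grasp_force: 25.0
```

Call:
{"name": "move_arm", "arguments": {"plan": [{"translation": [-0.4,0,0],"turn": [0,0,0],"claw": 0.1},{"translation": [-0.8,0,0],"turn": [0,0,0],"claw": 0.1},{"translation": [-1.2,0,0],"turn": [0,0,0],"claw": 0.1},{"translation": [-1.5,0,0],"turn": [0,0,0],"claw": 0.1},{"translation": [-1.7,0,0],"turn": [0,0,0],"claw": 0.1},{"translation": [-1.7,0,0],"turn": [0,0,0],"claw": 0.1}]}}

```text
time_s: 4.2
eef_pos: [0.485, 0.0436, 0.0261]
ee_rot: [3.141, -0.002, -0.309]
ft_force: [2.3, -6.3, 3.3]
width: 0.286
grasp_force: 25.0
```

Call:
{"name": "move_arm", "arguments": {"plan": [{"translation": [0,0,0],"turn": [0,0,0],"claw": 0.7},{"translation": [0,0,0],"turn": [0,0,0],"claw": 0.7},{"translation": [0,0,0],"turn": [0,0,0],"claw": 0.7},{"translation": [0,0,-4],"turn": [0,0,0],"claw": 0.7},{"translation": [0,0,-9],"turn": [0,0,0],"claw": 0.8},{"translation": [0,0,-14],"turn": [0,0,0],"claw": 0.8},{"translation": [0,0,-19],"turn": [0,0,0],"claw": 0.8},{"translation": [0,0,-19],"turn": [0,0,0],"claw": 0.8}]}}

```text
time_s: 5.2
eef_pos: [0.4861, 0.0456, 0.2192]
ee_rot: [-3.139, -0.006, -0.308]
ft_force: [-0.4, 0.1, -1.5]
width: 0.801
grasp_force: 0.0
```

```bash
python3 go.py .511 .2285 .215 -17.6
python3 - <<'E'
from h import *
from station import optics
np.set_printoptions(precision=4,suppress=True)
S=optics.capture("side");T=optics.capture("top")
for c,b in((S,(310,240,350,290)),(T,(285,222,320,255))):
    m=mask(c,(45,100,40),(85,255,255),b)
    if m.any(): a,s,l=cen(m);print("knob",a,s,plane(c,*a,.047))
a=S["color"][180:320,220:420];b=T["color"][150:290,180:380]
cv2.imwrite("pics/k2.png",cv2.resize(np.hstack([a,b]),None,fx=2,fy=2))
E
```

```text
[0.4861 0.0456 0.2192] [-3.1389 -0.0065 -0.3081] t 5.2 F [-0.4  0.1 -1.5] w 0.8006182072260829 0.0
shift cm [ -3.18 -18.18   0.45] turn [-0.15 -0.37 -0.05]
knob [337.6346 267.125 ] [332 261  14  15 104] [0.489  0.0447 0.047 ]
```

View pics/k2.png

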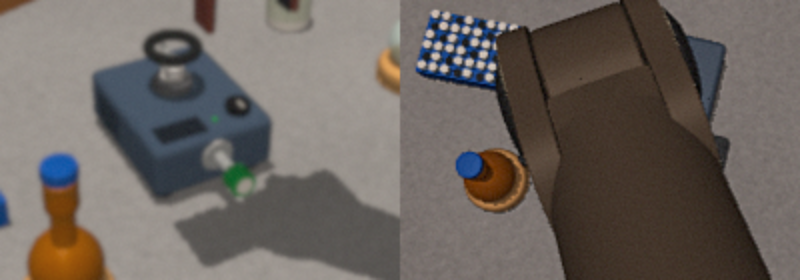

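The knob sits further out than before (side crop 240,180), with a longer bare stem showing. Next is the amber flask.

Call:
{"name": "move_arm", "arguments": {"plan": [{"translation": [-1,-4.5,0],"turn": [0,0,0],"claw": 0.8},{"translation": [-2,-9,0],"turn": [0,0,0],"claw": 0.8},{"translation": [-2.7,-13.5,0],"turn": [0,0,0],"claw": 0.8},{"translation": [-3.2,-17,0],"turn": [0,0,0],"claw": 0.8},{"translation": [-3.2,-18.2,0],"turn": [0,0,0],"claw": 0.8},{"translation": [-3.2,-18.2,0],"turn": [0,0,0],"claw": 0.8},{"translation": [-3.2,-18.2,0],"turn": [0,0,0],"claw": 0.8}]}}

```text
time_s: 6.18
eef_pos: [0.5087, 0.2262, 0.215]
ee_rot: [3.14, 0.001, -0.31]
ft_force: [-0.3, 0.2, 0.9]
width: 0.8
grasp_force: 0.0
```

```bash
python3 go.py .511 .2285 .105 -17.6
```

```text
[0.5087 0.2262 0.215 ] [ 3.140e+00  5.000e-04 -3.099e-01] t 6.175 F [-0.3  0.2  0.9] w 0.8004724854164079 0.0
shift cm [ 0.15 -0.31 11.  ] turn [ 0.09  0.03 -0.16]
```

Call:
{"name": "move_arm", "arguments": {"plan": [{"translation": [0.2,-0.3,4],"turn": [0,0,0],"claw": 0.8},{"translation": [0.2,-0.3,8],"turn": [0,0,0],"claw": 0.8},{"translation": [0.2,-0.3,10.5],"turn": [0,0,0],"claw": 0.8},{"translation": [0.2,-0.3,11],"turn": [0,0,0],"claw": 0.8},{"translation": [0.2,-0.3,11],"turn": [0,0,0],"claw": 0.6},{"translation": [0.2,-0.3,11],"turn": [0,0,0],"claw": 0.45},{"translation": [0.2,-0.3,11],"turn": [0,0,0],"claw": 0.38},{"translation": [0.2,-0.3,11],"turn": [0,0,0],"claw": 0.2},{"translation": [0.2,-0.3,11],"turn": [0,0,0],"claw": 0.2},{"translation": [0.2,-0.3,11],"turn": [0,0,0],"claw": 0.2}], "squeeze": 20}}

```text
time_s: 7.42
eef_pos: [0.5119, 0.2303, 0.106]
ee_rot: [-3.141, -0.001, -0.308]
ft_force: [-0.6, -0.8, 3.7]
width: 0.345
grasp_force: 20.0
```

Call:
{"name": "move_arm", "arguments": {"plan": [{"translation": [0,0,0],"turn": [0,0,0],"claw": 0.2},{"translation": [0,0,0],"turn": [0,0,0],"claw": 0.2}]}}

```text
time_s: 7.68
eef_pos: [0.5119, 0.2304, 0.1059]
ee_rot: [-3.141, -0.001, -0.308]
ft_force: [-0.5, -1.0, 6.3]
width: 0.347
grasp_force: 20.0
```

Call:
{"name": "move_arm", "arguments": {"plan": [{"translation": [0,0,0],"turn": [0,0,0],"claw": 0.5},{"translation": [0,0,0],"turn": [0,0,0],"claw": 0.5},{"translation": [0,0,0.5],"turn": [0,0,0],"claw": 0.5},{"translation": [0,0,0.5],"turn": [0,0,0],"claw": 0.5}]}}

```text
time_s: 8.18
eef_pos: [0.5112, 0.2301, 0.0999]
ee_rot: [3.141, 0.001, -0.308]
ft_force: [0.4, 0.7, -0.6]
width: 0.496
grasp_force: 0.0
```

```bash
python3 go.py .511 .2285 .10 -17.6
python3 - <<'E'
from h import *
from station import optics
S=optics.capture("side")
a,s,l=cen(mask(S,(100,120,60),(130,255,255),(225,235,280,290)));print("stop",a,s)
cv2.imwrite("pics/f1.png",cv2.resize(S["color"][210:360,150:350],None,fx=3.5,fy=3.5))
E
```

```text
[0.5112 0.2301 0.0999] [ 3.1408e+00  9.0000e-04 -3.0820e-01] t 8.175 F [ 0.4  0.7 -0.6] w 0.4955537499435031 0.0
shift cm [ 0.03  0.16 -0.01] turn [ 0.04  0.05 -0.06]
stop [248.96943231 265.03930131] [240 258  19  15 229]
```

View pics/f1.png

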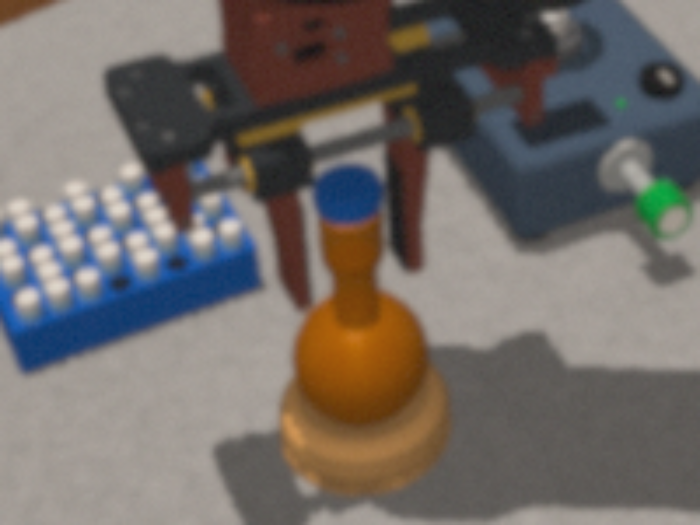

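The fingers (300,290 and 412,260) straddle the neck, the flask is still upright (stopper at 350,195), and the knob is out. Gripping again, a little lower.

Call:
{"name": "move_arm", "arguments": {"plan": [{"translation": [0,0.15,0],"turn": [0,0,0],"claw": 0.4},{"translation": [0,0.15,0],"turn": [0,0,0],"claw": 0.36},{"translation": [0,0.15,0],"turn": [0,0,0],"claw": 0.3},{"translation": [0,0.15,0],"turn": [0,0,0],"claw": 0.2},{"translation": [0,0.15,0],"turn": [0,0,0],"claw": 0.2},{"translation": [0,0.15,0],"turn": [0,0,0],"claw": 0.2}], "squeeze": 25}}

```text
time_s: 8.98
eef_pos: [0.5112, 0.2288, 0.1007]
ee_rot: [3.142, -0.0, -0.308]
ft_force: [-0.9, -0.3, 0.9]
width: 0.351
grasp_force: 25.0
```

Call:
{"name": "move_arm", "arguments": {"plan": [{"translation": [0,0,-0.5],"turn": [0,0,0],"claw": 0.2},{"translation": [0,0,-1.5],"turn": [0,0,0],"claw": 0.2},{"translation": [0,0,-2.5],"turn": [0,0,0],"claw": 0.2},{"translation": [0,0,-3.5],"turn": [0,0,0],"claw": 0.2},{"translation": [0,0,-3.5],"turn": [0,0,0],"claw": 0.2}]}}

```text
time_s: 9.6
eef_pos: [0.5118, 0.2291, 0.1368]
ee_rot: [-3.14, -0.002, -0.308]
ft_force: [-0.3, -0.2, -1.6]
width: 0.347
grasp_force: 25.0
```

```bash
python3 go.py .511 .2285 .26 -17.6
python3 - <<'E'
from h import *
from station import optics
S=optics.capture("side")
cv2.imwrite("pics/f2.png",cv2.resize(S["color"][180:350,150:350],None,fx=3.5,fy=3.5))
E
```

```text
[0.5118 0.2291 0.1368] [-3.1403e+00 -1.6000e-03 -3.0830e-01] t 9.6 F [-0.3 -0.2 -1.6] w 0.34702519262494963 24.99988228082657
shift cm [ -0.03   0.07 -12.32] turn [-0.07 -0.09 -0.07]
```

View pics/f2.png

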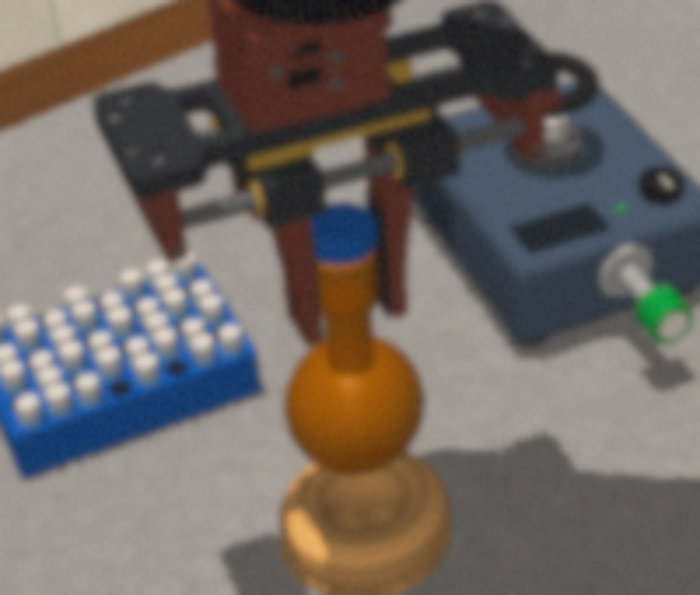

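The flask is off the cork and upright (stopper 345,230; bulb 355,405). I'll raise it and carry it over the cradle.

Call:
{"name": "move_arm", "arguments": {"plan": [{"translation": [0,0,-4],"turn": [0,0,0],"claw": 0.2},{"translation": [0,0,-8],"turn": [0,0,0],"claw": 0.2},{"translation": [1,1.5,-11],"turn": [0,0,0],"claw": 0.2},{"translation": [3,5,-12],"turn": [0,0,0],"claw": 0.2},{"translation": [6,9,-12],"turn": [0,0,0],"claw": 0.2},{"translation": [9,13,-12],"turn": [0,0,0],"claw": 0.2},{"translation": [12,17,-12],"turn": [0,0,0],"claw": 0.2},{"translation": [15,20.5,-12],"turn": [0,0,0],"claw": 0.2},{"translation": [16.5,22,-12],"turn": [0,0,0],"claw": 0.2},{"translation": [16.8,22.5,-12],"turn": [0,0,0],"claw": 0.2}]}}

```text
time_s: 10.9
eef_pos: [0.603, -0.0369, 0.2549]
ee_rot: [-3.141, 0.001, -0.309]
ft_force: [0.1, 1.1, -2.3]
width: 0.345
grasp_force: 25.0
```

Call:
{"name": "move_arm", "arguments": {"plan": [{"translation": [0,0,0],"turn": [0,0,0],"claw": 0.2},{"translation": [0,0,0],"turn": [0,0,0],"claw": 0.2}]}}

```text
time_s: 11.15
eef_pos: [0.6027, -0.0344, 0.2558]
ee_rot: [-3.141, 0.0, -0.306]
ft_force: [0.5, -0.5, -1.2]
width: 0.347
grasp_force: 25.0
```

```bash
python3 go.py .6163 .002 .215 -17.6
```

```text
[ 0.6027 -0.0344  0.2558] [-3.1409e+00  2.0000e-04 -3.0560e-01] t 11.15 F [ 0.5 -0.5 -1.2] w 0.34702599318394095 25.000023543834686
shift cm [ 0.21 -3.88  4.08] turn [-0.04  0.01  0.09]
```

Call:
{"name": "move_arm", "arguments": {"plan": [{"translation": [0.1,-2,0],"turn": [0,0,0],"claw": 0.2},{"translation": [0.2,-3.9,0],"turn": [0,0,0],"claw": 0.2},{"translation": [0.2,-3.9,2],"turn": [0,0,0],"claw": 0.2},{"translation": [0.2,-3.9,3.5],"turn": [0,0,0],"claw": 0.2},{"translation": [0.2,-3.9,3.5],"turn": [0,0,0],"claw": 0.2},{"translation": [0.2,-3.9,3.5],"turn": [0,0,0],"claw": 0.2}]}}

```text
time_s: 11.9
eef_pos: [0.617, 0.0002, 0.221]
ee_rot: [-3.141, -0.0, -0.308]
ft_force: [0.1, -0.2, 0.1]
width: 0.344
grasp_force: 25.0
```

```bash
python3 go.py .6163 .002 .191 -17.6
python3 - <<'E'
from h import *
from station import optics
np.set_printoptions(precision=4,suppress=True)
S=optics.capture("side")
m=mask(S,(3,130,30),(20,255,255),(270,120,345,215));a,s,l=cen(m);print("amber",a,s)
# bulb: min enclosing circle of widest part
r=l.sum(1);v=np.argmax(r>=r.max()-1);print("rows",[(i,int(np.nonzero(l[i])[0].min()),int(np.nonzero(l[i])[0].max())) for i in range(s[1],s[1]+s[3],4)])
p=pts(S,l);print(np.median(p,0))
# where bulb centre/neck should appear if TCP-centred, for the state
from station import readout
st=readout.state();t=np.array(st["eef_pos"])
def proj(P): q=rot(S).T@(P-np.array(S["position"]));return q[0]/q[2]*S["fx"]+S["cx"],q[1]/q[2]*S["fy"]+S["cy"]
print("exp bulb",proj(t+[0,0,-.0837+.032]),"neck",proj(t+[0,0,-.0837+.077]),"ring",proj(np.array([.6163,.002,.11])))
cv2.imwrite("pics/c1.png",cv2.resize(S["color"][110:290,210:410],None,fx=3,fy=3))
E
```

```text
[6.17e-01 2.00e-04 2.21e-01] [-3.1414e+00 -4.0000e-04 -3.0840e-01] t 11.9 F [ 0.1 -0.2  0.1] w 0.3444439392539254 24.99987155199051
shift cm [-0.12 -0.15  3.  ] turn [-0.01 -0.02 -0.07]
amber [300.6815 161.8921] [ 270  121   52   72 1510]
rows [(121, 292, 297), (125, 293, 298), (129, 296, 299), (133, 294, 299), (137, 295, 314), (141, 295, 314), (145, 289, 314), (149, 279, 313), (153, 270, 310), (157, 270, 310), (161, 270, 311), (165, 297, 316), (169, 293, 319), (173, 292, 321), (177, 291, 321), (181, 292, 320), (185, 294, 319), (189, 298, 315)]
[0.6104 0.0106 0.1876]
exp bulb (np.float64(306.18476077198164), np.float64(176.6817560435572)) neck (np.float64(306.293437239619), np.float64(155.7007626600569)) ring (np.float64(305.6760453061859), np.float64(203.36673244984385))
```

View pics/c1.png

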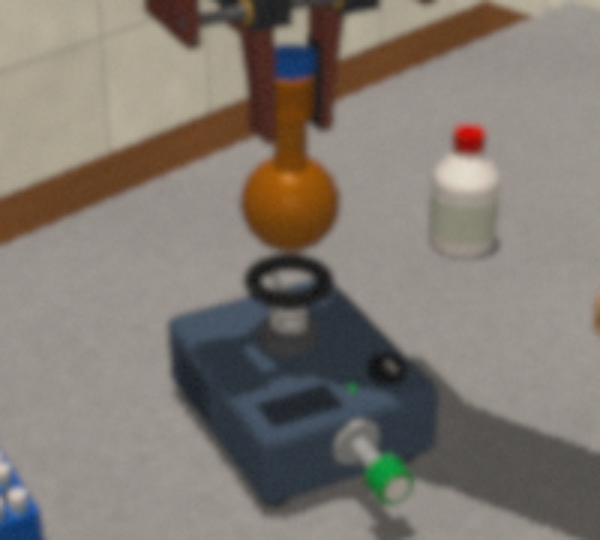

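The bulb (290,200) hangs centred over the black ring (288,281), and both match the predicted pixels. Lowering it now.

Call:
{"name": "move_arm", "arguments": {"plan": [{"translation": [-0.1,-0.15,1],"turn": [0,0,0],"claw": 0.2},{"translation": [-0.1,-0.15,1.8],"turn": [0,0,0],"claw": 0.2},{"translation": [-0.1,-0.15,2.4],"turn": [0,0,0],"claw": 0.2},{"translation": [-0.1,-0.15,2.8],"turn": [0,0,0],"claw": 0.2},{"translation": [-0.1,-0.15,3.1],"turn": [0,0,0],"claw": 0.2},{"translation": [-0.1,-0.15,3.1],"turn": [0,0,0],"claw": 0.2},{"translation": [-0.1,-0.15,3.1],"turn": [0,0,0],"claw": 0.2}]}}

```text
time_s: 12.82
eef_pos: [0.6167, 0.0017, 0.1903]
ee_rot: [-3.141, -0.001, -0.308]
ft_force: [-0.1, -1.5, 2.8]
width: 0.347
grasp_force: 25.0
```

Call:
{"name": "move_arm", "arguments": {"plan": [{"translation": [0,0,0.2],"turn": [0,0,0],"claw": 0.2},{"translation": [0,0,0.4],"turn": [0,0,0],"claw": 0.2},{"translation": [0,0,0.6],"turn": [0,0,0],"claw": 0.2},{"translation": [0,0,0.8],"turn": [0,0,0],"claw": 0.2},{"translation": [0,0,0.9],"turn": [0,0,0],"claw": 0.2},{"translation": [0,0,0.9],"turn": [0,0,0],"claw": 0.2},{"translation": [0,0,0.9],"turn": [0,0,0],"claw": 0.2}]}}

```text
time_s: 13.7
eef_pos: [0.6171, 0.0016, 0.1816]
ee_rot: [-3.141, -0.002, -0.308]
ft_force: [0.8, -1.7, 8.1]
width: 0.346
grasp_force: 25.0
```

```bash
python3 go.py .6163 .002 .181 -17.6
python3 - <<'E'
from h import *
from station import optics,readout
np.set_printoptions(precision=4,suppress=True)
f=[]
for i in range(6):
    S=optics.capture("side");f.append(readout.state()["ft_force"])
print(np.mean(f,0))
P=pts(S,np.ones((400,640),bool));k=P[(np.hypot(P[:,0]-.6163,P[:,1]-.002)<.031)&(np.hypot(P[:,0]-.6163,P[:,1]-.002)>.022)&(P[:,2]>.09)&(P[:,2]<.12)];print("ring z",np.percentile(k[:,2],[50,90]),len(k))
cv2.imwrite("pics/c2.png",cv2.resize(S["color"][110:290,210:410],None,fx=3,fy=3))
E
```

```text
[0.6171 0.0016 0.1816] [-3.1411e+00 -2.2000e-03 -3.0840e-01] t 13.7 F [ 0.8 -1.7  8.1] w 0.3459996159095459 25.000681579113007
shift cm [-0.09 -0.01  0.06] turn [-0.03 -0.13 -0.07]
[ 0.7064 -1.6318  8.571 ]
ring z [0.1036 0.1166] 261
```

View pics/c2.png

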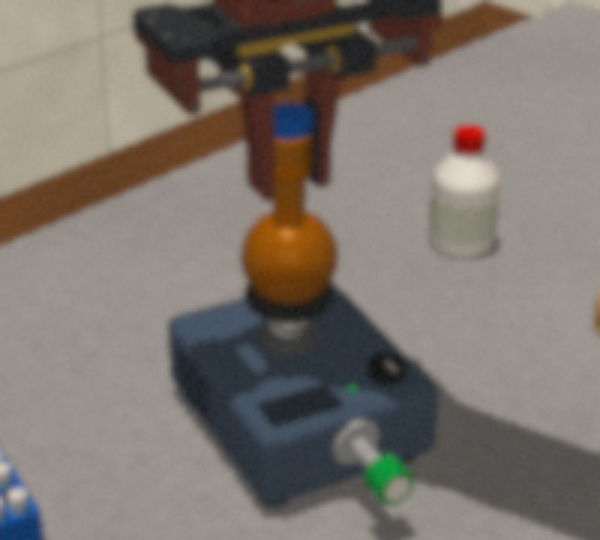

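The flask is seated upright in the ring (bulb 290,258; ring 289,300). It reads about 8.6 N plus its weight, so roughly 9–10 mm of the 12 mm travel, and the knob (389,478) is still out. Holding for over 3 s.

Call:
{"name": "move_arm", "arguments": {"plan": [{"translation": [0,0,0],"turn": [0,0,0],"claw": 0.2},{"translation": [0,0,0],"turn": [0,0,0],"claw": 0.2},{"translation": [0,0,0],"turn": [0,0,0],"claw": 0.2},{"translation": [0,0,0],"turn": [0,0,0],"claw": 0.2},{"translation": [0,0,0],"turn": [0,0,0],"claw": 0.2},{"translation": [0,0,0],"turn": [0,0,0],"claw": 0.2},{"translation": [0,0,0],"turn": [0,0,0],"claw": 0.2},{"translation": [0,0,0],"turn": [0,0,0],"claw": 0.2},{"translation": [0,0,0],"turn": [0,0,0],"claw": 0.2},{"translation": [0,0,0],"turn": [0,0,0],"claw": 0.2}]}}

```text
time_s: 15.25
eef_pos: [0.6171, 0.0016, 0.1816]
ee_rot: [-3.141, -0.002, -0.308]
ft_force: [1.1, -0.8, 8.4]
width: 0.344
grasp_force: 25.0
```

Call:
{"name": "move_arm", "arguments": {"plan": [{"translation": [0,0,0],"turn": [0,0,0],"claw": 0.2},{"translation": [0,0,0],"turn": [0,0,0],"claw": 0.2},{"translation": [0,0,0],"turn": [0,0,0],"claw": 0.2},{"translation": [0,0,0],"turn": [0,0,0],"claw": 0.2},{"translation": [0,0,0],"turn": [0,0,0],"claw": 0.2},{"translation": [0,0,0],"turn": [0,0,0],"claw": 0.2},{"translation": [0,0,0],"turn": [0,0,0],"claw": 0.2},{"translation": [0,0,0],"turn": [0,0,0],"claw": 0.2},{"translation": [0,0,0],"turn": [0,0,0],"claw": 0.2},{"translation": [0,0,0],"turn": [0,0,0],"claw": 0.2}]}}

```text
time_s: 16.5
eef_pos: [0.6171, 0.0016, 0.1817]
ee_rot: [-3.141, -0.002, -0.308]
ft_force: [1.2, -1.5, 8.8]
width: 0.347
grasp_force: 25.0
```

Call:
{"name": "move_arm", "arguments": {"plan": [{"translation": [0,0,0],"turn": [0,0,0],"claw": 0.2},{"translation": [0,0,0],"turn": [0,0,0],"claw": 0.2},{"translation": [0,0,0],"turn": [0,0,0],"claw": 0.2},{"translation": [0,0,0],"turn": [0,0,0],"claw": 0.2},{"translation": [0,0,0],"turn": [0,0,0],"claw": 0.2},{"translation": [0,0,0],"turn": [0,0,0],"claw": 0.2},{"translation": [0,0,0],"turn": [0,0,0],"claw": 0.2},{"translation": [0,0,0],"turn": [0,0,0],"claw": 0.2},{"translation": [0,0,0],"turn": [0,0,0],"claw": 0.2},{"translation": [0,0,0],"turn": [0,0,0],"claw": 0.2}]}}

```text
time_s: 17.75
eef_pos: [0.6171, 0.0016, 0.1816]
ee_rot: [-3.141, -0.002, -0.308]
ft_force: [0.4, -1.1, 8.7]
width: 0.341
grasp_force: 25.0
```

Call:
{"name": "move_arm", "arguments": {"plan": [{"translation": [0,0,0],"turn": [0,0,0],"claw": 0.2},{"translation": [0,0,0],"turn": [0,0,0],"claw": 0.2},{"translation": [0,0,0],"turn": [0,0,0],"claw": 0.2},{"translation": [0,0,0],"turn": [0,0,0],"claw": 0.2},{"translation": [0,0,0],"turn": [0,0,0],"claw": 0.2},{"translation": [0,0,0],"turn": [0,0,0],"claw": 0.2}]}}

```text
time_s: 18.5
eef_pos: [0.6171, 0.0016, 0.1817]
ee_rot: [-3.141, -0.002, -0.308]
ft_force: [0.8, -0.7, 8.0]
width: 0.341
grasp_force: 25.0
```

```bash
python3 -c "
from station import order; print(order.job_done())"
```

```text
the job is handed in; nothing more can be done
None
```

I handed the job in at about 18.5 s: the knob is pulled out 16 mm, and the amber flask sits upright in the cradle, gripped by its neck. It was held pressed about 9–10 mm down (estimated from the force) for over 4 s, and I kept the arm clear of the clear flask, vial rack and bottle.

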